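Turn the sample carousel to the sport cap

ROBOT

A 6-joint arm with a two-finger parallel gripper is mounted at the origin on the work surface. World frame = base frame: x ahead of the robot, y to its left, z up, the work surface at z = 0. Lengths are in m, angles in rad, forces in N, time in s.
With the tool pointing down it reaches from about 0.35 to 0.975 m from the base axis. Payload 4.9 kg.
Tool frame: the origin (TCP) lies between the finger pads; the fingertips stand 19 mm ahead of it and the grasp point (between the pads) is the TCP; z points along the fingers, y is the direction in which the jaws open and shut (so a half turn about z gives the same grasp; the last joint's range is limited). The gripper opens to 85 mm and grips with 20 to 120 N. Pads are 22 mm wide; open, the fingers measure 114 mm over their backs; the gripper's body (76 mm by 85 mm) begins 54 mm behind the grasp point. The pads swing forward as they close: fully open they stand 13 mm farther back than shut.
Start: joints at [-1.272, 0.053, 1.613, -0, 1.476, -0.119], TCP at [0.254, -0.571, 0.222] pointing down, gripper open.
Joint ranges: [-3.01, 3.01], [-1.01, 2.22], [0.06, 2.58], [-1.02, 4.17], [0.09, 2.62], [-3.14, 3.14]. Speed limits (rad/s): [2.57, 2.57, 3.14, 3.14, 3.14, 3.14].

INTERFACE

Orientations are given as a unit quaternion [w, x, y, z].
In Python, from plant import state, grab_frame, calibration, job_done gives the robot as it stands. The module is installed in compiled form; this text tells all that it offers.
- The arm moves only by the tool servo_tool, never from a script. Its argument "deltas" is a list that holds one entry, the list of rows, each a list of 5 numbers: the finger opening in mm, from 0 to 85.4, then the shift along the world's x, y, z in mm, then the turn about the world's z in units of 6 degrees (1.0 is 6 degrees). A call has 1 to 5 rows; each row is the pose to reach, as a shift and turn from the pose commanded when the call began; what a row does not reach only later rows make up. A row lasts 1/8 s, in which the tool goes at most 62.5 mm and 10.7 degrees, less where a joint would pass 70% of its speed; a pose out of reach is approached as far as the arm can. A call with a gripper value outside its range is refused whole. The fingers move at their own pace and stop on an object; the grip force is fixed at half the most. Time passes only in rows, so rows that repeat a pose let the fingers close. It gives the time, the measured TCP pose, the force and the opening at its end, in the units of the state.
- state(): the state, without advancing time (a new reading comes with each control period).
- grab_frame(name): name is "scene" or "top" or "wrist"; returns the picture (480x640x3 uint8, red, green, blue); there is no depth.
- calibration(name): a dict with "intrinsics" (3x3 intrinsics, pixels), "k1" (the pictures are not rectified: a ray, as slopes to the right and down, at radius r is drawn at 1 + k1 r^2 times it, then the intrinsics apply), "world_from_camera" (4x4, takes a point from camera to world coordinates). Camera axes: x right, y down, z forward; pixel columns grow to the right and rows downward; lengths in m; the calibration is good to about 2 mm. A picture is of the moment at which its call begins: read the wrist's pose just before it. calibration takes no time and is no camera call; for the wrist camera it gives the pose at the moment of the call.
- job_done(): hands the job in, once; it reports no verdict.
The state is a dict: "time": time; "joint_pos": joint angles; "joint_vel": joint speeds; "joint_efforts": joint torques, N m; "tool_pos": TCP position; "tool_rot": TCP orientation; "contact_force": force on the tool from outside, world axes, zero at the start; "ft_torque": the same for the moment, N m; "gripper_width": opening from 0.0 (shut) to 1.0 (fully open).
Only numpy, scipy, OpenCV 4.12 (cv2) and the standard library are available. Lean on these libraries where they do the work, as an engineer would, in place of code of your own. Each camera call takes 0.05 s, during which the arm holds its last target.

TASK

The sport cap is the next one to be checked: push the pegs on the rim of the sample carousel to turn it until the sport cap (the one with a drinking spout) stands in line with the steel pointer on the side of the stand nearest the robot, then leave the carousel standing still there. Only push the carousel round: do not touch or lift the caps and jars standing on it, and do not disturb the torque tester, the feeler gauge or the grip disc.

Things in the scene. Friction and masses are not known exactly. Their poses are not given: they have to be found in the camera images.
- stand: Fixed grey round foot of the carousel, 170 mm across, with a flat steel arm on its front side (towards the robot) to the pointer. Does not turn with the carousel; may stand turned by up to 25 degrees. Origin: on the bench, on the turning axis; z up, its own -x axis runs from the turning axis to the pointer.
- pointer (a point): Centre of the top of the dark steel pointer, a diamond 51 mm across fixed to the stand's arm, just outside the carousel's rim: 167 mm from the turning axis, 44 mm above the bench.
- carousel: Round aluminium turntable, 274 mm across, 14 mm thick, turns either way without stops about the stand's vertical axis. Light to push (1 to 2 N at a peg), stays where left, hardly coasts. Origin: on the axis at the disc's underside, 30 mm above the bench (top face 44 mm above the bench); z up, x and y turn with it. The sport cap's nest is on its own -x axis.
- peg (a point): Top centre of one of the eight equal upright dark steel pegs on the carousel's rim: 14 mm in diameter, 36 mm high above the carousel's top face (tops 80 mm above the bench), 125 mm from the turning axis, every 45 degrees; this one is 22.5 degrees counterclockwise (from above) from the carousel's own x axis.
- sport_cap: White sport cap: ribbed skirt 43 mm in diameter and 18 mm high with a narrow spout on top, 47 mm high in all, loose with about 2 mm of play in one of the carousel's four nests (rings 54 mm across, 6 mm high, centred 68 mm from the turning axis, 90 degrees apart). Origin: centre of its underside; z up.
- plain_cap: White plain flat screw cap, 43 mm in diameter, 20 mm high, loose in a nest of the carousel. Origin: centre of its underside; z up. Not to be touched.
- jar_a: Small amber glass jar with black lid, 44 mm in diameter, 50 mm high, loose in a nest of the carousel. Origin: centre of its underside; z up. Not to be touched.
- jar_b: Second amber glass jar, same as the first, in another nest. Not to be touched.
- tester: Torque tester, fixed: dark brown bakelite box 150 x 170 x 75 mm with a ridged black knob on top, 120 mm high in all, on the bench beside the carousel to the robot's right. Origin: centre of its underside. Not to be disturbed.
- feeler_gauge: Steel feeler gauge, about 165 mm long, 14 mm wide, 10 mm high, lying loose on the bench to the robot's left. Origin: under the middle of its 100 mm case. Not to be disturbed.
- grip_disc: Matte orange silicone grip disc, 100 mm in diameter, 6 mm thick, lying loose on the bench to the robot's right. Origin: centre of its underside. Not to be disturbed.
Not all that is in view belongs to the job. Of the things shaped like the sport_cap, the white one is meant.

How it is judged:
By the outcome, as a careful person would: the job done as asked, in the order asked, and still so for the second after the job is handed in, with the robot touching nothing.
It also fails if it takes over 64 s, if anything falls off the work surface, if the arm or the gripper's body presses on something with over 40 N, if the wrist force passes 120 N, or if a joint passes its speed limit or range.

## Working session

There is one attempt and no reset: what is moved stays moved. The work goes in short steps, Python scripts to look and compute and a tool call to move; the robot and the scene stay as the last step left them, time stands still between calls to the robot, and variables do not carry over. Pictures are saved under pics/ and viewed, and the job is handed in when it is done.

Besides the shell and the picture viewer there is one more tool, called after ">>>" as name(argument=value, ...) on one line, values as JSON. servo_tool: Moves the arm, as the interface text tells. Its arguments: {"type":"object","properties":{"deltas":{"type":"array","items":{"type":"array","items":{"type":"array","items":{"type":"number"}}}}},"required":["deltas"]}

```bash
mkdir -p pics; python3 - <<'E'
from plant import *
import cv2
for n in ("top","scene"):
    f=grab_frame(n); cv2.imwrite(f"pics/{n}0.png",f[:,:,::-1])
    c=calibration(n); print(n,c)
print(state())
E
```

```text
top {'intrinsics': array([[472.07504931,   0.        , 322.69130431],
       [  0.        , 472.07504931, 246.64556199],
       [  0.        ,   0.        ,   1.        ]]), 'k1': -0.0815790623321736, 'world_from_camera': array([[ 0.00625862, -0.99701647,  0.07693494,  0.47423927],
       [-0.99975211, -0.00788257, -0.0208225 ,  0.00156189],
       [ 0.02136682, -0.07678554, -0.99681866,  1.09072645],
       [ 0.        ,  0.        ,  0.        ,  1.        ]])}
scene {'intrinsics': array([[547.4310241 ,   0.        , 319.67461328],
       [  0.        , 547.4310241 , 236.66838068],
       [  0.        ,   0.        ,   1.        ]]), 'k1': -0.002608464119070874, 'world_from_camera': array([[-0.81292925,  0.46093235, -0.35593175,  0.99317667],
       [ 0.58235257,  0.63984922, -0.50145634,  0.59502875],
       [-0.0033948 , -0.61492629, -0.78857728,  1.00925881],
       [ 0.        ,  0.        ,  0.        ,  1.        ]])}
{'time': 0.1, 'joint_pos': array([-1.27198184e+00,  5.32919862e-02,  1.61412091e+00, -9.88923328e-06,
        1.47600533e+00, -1.19005469e-01]), 'joint_vel': array([-4.57676627e-04, -1.74461818e-03, -3.56209641e-03, -1.72401871e-03,
       -1.16858473e-03, -3.07120169e-05]), 'joint_efforts': array([ 3.46714996e-04, -3.94903851e+01, -3.71363962e+01, -1.48491704e-04,
        3.89182416e-03,  1.84332106e-05]), 'tool_pos': array([ 0.25343214, -0.57069159,  0.22080664]), 'tool_rot': array([-9.08655182e-04,  9.78257054e-01,  2.07394077e-01, -8.68549618e-05]), 'contact_force': array([ 0.12595365, -0.10976732, -0.75883558]), 'ft_torque': array([-0.00897443, -0.00542417,  0.00837183]), 'gripper_width': 0.997314261223593}
```

View pics/top0.png

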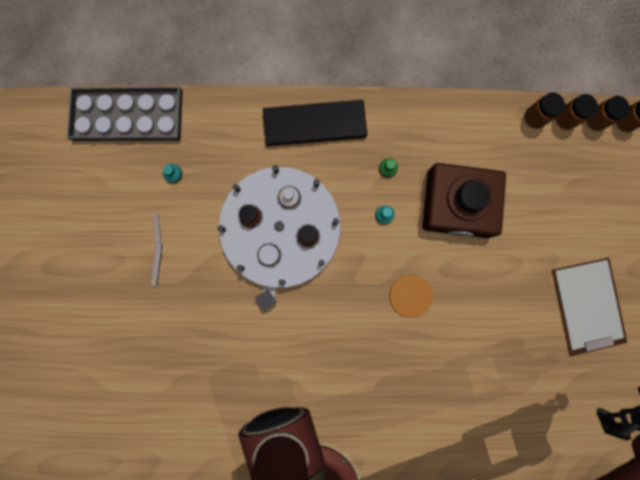

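View pics/scene0.png

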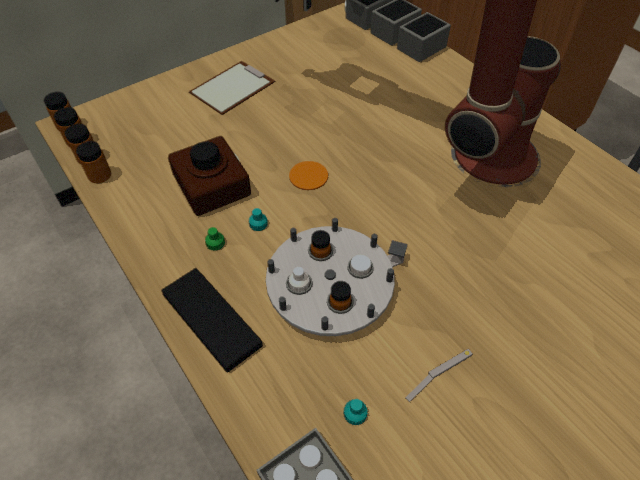

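The top picture shows four things shaped like a sport cap: white (289,196) on the carousel, teal (172,173), teal (385,214) and green (389,167). The white one fits, and I'll confirm it in a crop. The plain cap is at (269,255) and the pointer at (266,300).

```bash
cat > h.py <<'E'
import numpy as np, cv2
from plant import *
def px2w(n,uv,z,c=None):
    c=c or calibration(n); K=c["intrinsics"]; T=c["world_from_camera"]
    uv=np.atleast_2d(uv).astype(float)
    d=(uv-K[:2,2])/K[0,0]
    s=d.copy()
    for _ in range(20):
        s=d/(1+c["k1"]*(s**2).sum(1,keepdims=True))
    r=np.c_[s,np.ones(len(s))]@T[:3,:3].T
    t=(z-T[2,3])/r[:,2]
    return T[:3,3]+r*t[:,None]
def crop(f,x0,y0,w,h,k,name):
    cv2.imwrite(name,cv2.resize(f[y0:y0+h,x0:x0+w,::-1],None,fx=k,fy=k,interpolation=cv2.INTER_CUBIC))
E
python3 - <<'E'
import cv2
f=cv2.imread('pics/top0.png')[:,:,::-1]
from h import crop
crop(f,205,155,150,165,3.6 and 3.6,'pics/c0.png')
f=cv2.imread('pics/scene0.png')[:,:,::-1]
crop(f,255,205,160,140,4,'pics/c1.png')
E
```

```text
(no output)
```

View pics/c0.png

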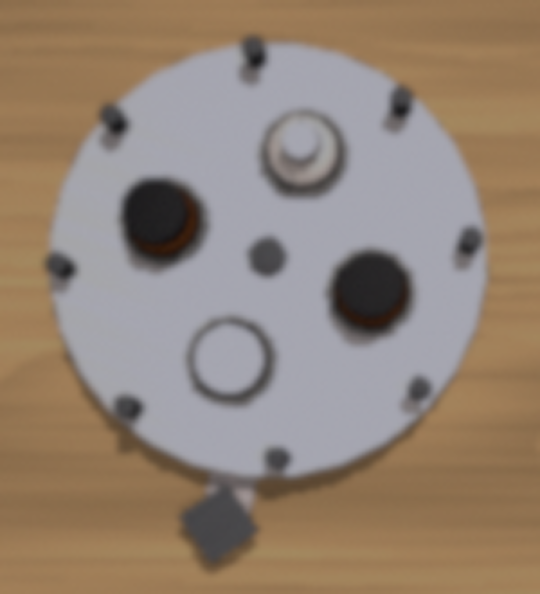

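View pics/c1.png

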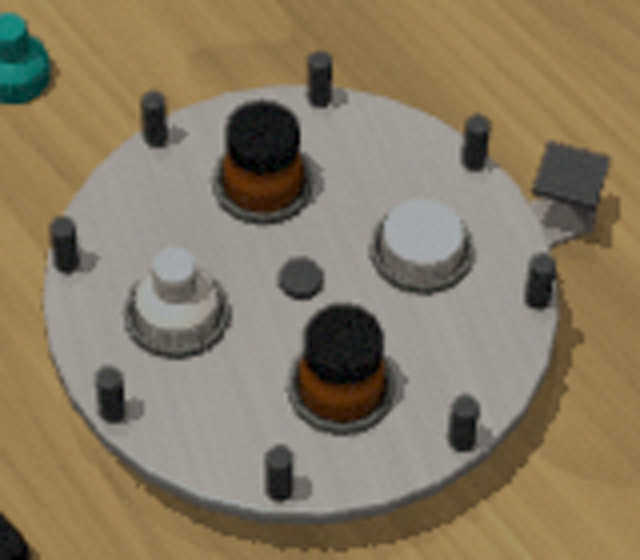

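```bash
python3 - <<'E'
from h import *
P=lambda l:np.array(l)/3.6+[205,155]-0.36
pegs=px2w("top",P([(254,46),(402,97),(471,236),(420,387),(278,457),(128,405),(59,264),(111,117)]),0.08)
pt=px2w("top",P([(219,525)]),0.044)[0]
A=np.c_[2*pegs[:,:2],np.ones(8)]; b=(pegs[:,:2]**2).sum(1)
s=np.linalg.lstsq(A,b,rcond=None)[0]; c=s[:2]; print("c",c,"r",np.sqrt(s[2]+c@c))
for p in pegs:
    d=p[:2]-c; print(p.round(4),np.hypot(*d).round(4),np.degrees(np.arctan2(d[1],d[0])).round(1))
def an(p): d=p[:2]-c; return np.hypot(*d).round(4),np.degrees(np.arctan2(d[1],d[0])).round(1)
print("ptr",pt,an(pt))
print("hub",px2w("top",P([(267,256)]),0.05))
for n,q,z in (("spout",(300,143),.091),("skirt",(302,150),.06),("plain",(231,360),.064),("jarL",(157,211),.094),("jarR",(371,284),.094)): print(n,an(px2w("top",P([q]),z)[0]))
E
```

```text
c [0.60057541 0.07623063] r 0.12372167347991522
[0.7245 0.085  0.08  ] 0.1242 4.1
[ 0.694  -0.0048  0.08  ] 0.1236 -40.9
[ 0.6097 -0.0468  0.08  ] 0.1234 -85.7
[ 0.5189 -0.0168  0.08  ] 0.1238 -131.3
[0.4768 0.0671 0.08  ] 0.1241 -175.8
[0.5069 0.1566 0.08  ] 0.1234 139.4
[0.5908 0.1996 0.08  ] 0.1238 94.5
[0.6802 0.1705 0.08  ] 0.1234 49.8
ptr [0.43502814 0.10510133 0.044     ] (np.float64(0.168), np.float64(170.1))
hub [[0.6002463 0.0774103 0.05     ]]
spout (np.float64(0.0658), np.float64(-18.1))
skirt (np.float64(0.0672), np.float64(-17.4))
plain (np.float64(0.0688), np.float64(162.2))
jarL (np.float64(0.0666), np.float64(72.0))
jarR (np.float64(0.0671), np.float64(-108.9))
```

>>> servo_tool(deltas=[[[0, 20, 50, 0, 1.7], [0, 40, 100, 0, 3.4], [0, 60, 150, 0, 5.1], [0, 80, 200, 0, 6.8], [0, 100, 250, 0, 8.5]]])

```text
time: 0.72
tool_pos: [0.3538, -0.3194, 0.2214]
tool_rot: [-0.0, 0.792, 0.611, 0.0]
contact_force: [0.5, -0.1, -0.5]
gripper_width: -0.0
```

>>> servo_tool(deltas=[[[0, 20, 50, 0, 1.7], [0, 40, 100, 0, 3.4], [0, 60, 150, 0, 5.1], [0, 80, 200, 0, 6.8], [0, 100, 250, 0, 8.5]]])

```text
time: 1.35
tool_pos: [0.4537, -0.0694, 0.2216]
tool_rot: [0.0, 0.452, 0.892, -0.0]
contact_force: [0.7, 0.1, 0.4]
gripper_width: 0.001
```

>>> servo_tool(deltas=[[[0, 20, 50, 0, 1.7], [0, 40, 100, 0, 3.4], [0, 60, 150, 0, 5.1], [0, 80, 200, 0, 6.8], [0, 90, 250, 0, 8.5]]])

```text
time: 1.98
tool_pos: [0.5438, 0.1805, 0.2212]
tool_rot: [-0.0, 0.024, 1.0, -0.0]
contact_force: [-0.2, -0.5, -0.6]
gripper_width: 0.001
```

>>> servo_tool(deltas=[[[0, 0, 9, -20, 1.7], [0, 0, 9, -40, 3.4], [0, 0, 9, -60, 5.0], [0, 0, 9, -60, 5.0], [0, 0, 9, -60, 5.0]]])

```text
time: 2.6
tool_pos: [0.5439, 0.1877, 0.1625]
tool_rot: [0.0, -0.232, 0.973, -0.0]
contact_force: [0.7, -0.2, -0.2]
gripper_width: -0.001
```

```bash
python3 - <<'E'
from h import *
s=state(); print(s)
a=2*np.degrees(np.arctan2(s['tool_rot'][2],s['tool_rot'][1])); print("tool y",a-90)
for n in("top","scene","wrist"):
    f=grab_frame(n); cv2.imwrite(f"pics/{n}1.png",f[:,:,::-1])
E
```

```text
{'time': 2.6, 'joint_pos': array([ 2.03090343e-01, -2.13940626e-02,  1.78862076e+00, -2.52388107e-05,
        1.37376581e+00, -1.83535389e+00]), 'joint_vel': array([-2.33316903e-04, -1.04163211e-02, -1.59633532e-02, -8.65920761e-04,
       -9.15564786e-05, -9.28677498e-03]), 'joint_efforts': array([ 5.54949848e-02, -3.40862024e+01, -3.50039077e+01,  1.88484861e-03,
        2.30437395e-02,  5.50635988e-03]), 'tool_pos': array([0.54385488, 0.18774537, 0.16250889]), 'tool_rot': array([ 2.99550966e-04, -2.31701490e-01,  9.72786888e-01, -2.15910176e-05]), 'contact_force': array([ 0.6726576 , -0.23473242, -0.1750255 ]), 'ft_torque': array([-0.02331416,  0.04728438, -0.0111255 ]), 'gripper_width': -0.0007372636835675846}
tool y 116.79453384414165
```

View pics/wrist1.png

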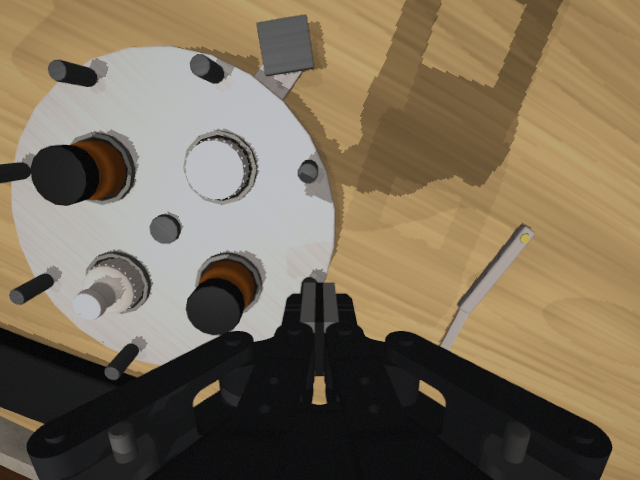

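View pics/scene1.png

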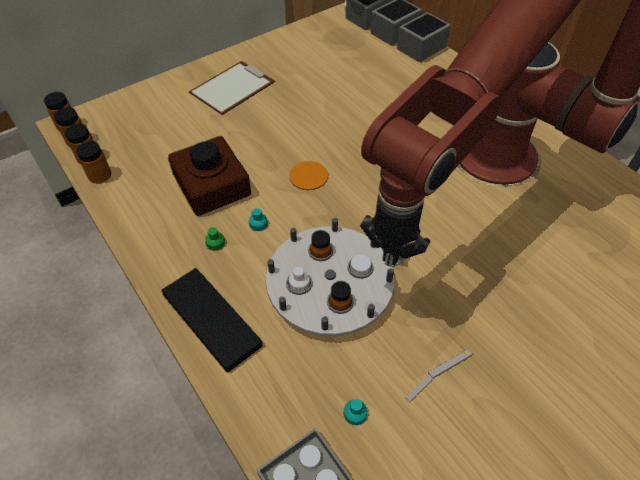

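Wrist view: the nearest pegs are at (308,172) and hidden under the gripper, and the fingers stand midway between two pegs. No knuckle is near the jars. I'll work out the arc rows next.

```bash
python3 - <<'E'
import numpy as np
c=np.array([600.5,76.5]); R=127.5
pos=np.array([543.9,187.8])
phi=117
while phi>-57:
    rows=[]
    for k in range(1,6):
        a=np.radians(phi-6*k); d=np.round(c+R*np.array([np.cos(a),np.sin(a)])-pos).astype(int); rows.append([0,int(d[0]),int(d[1]),0,-k])
    print(phi,phi-30,rows); pos=pos+rows[-1][1:3]; phi-=30
E
```

```text
117 87 [[0, 11, 8, 0, -1], [0, 24, 12, 0, -2], [0, 37, 15, 0, -3], [0, 50, 16, 0, -4], [0, 63, 16, 0, -5]]
87 57 [[0, 14, -1, 0, -1], [0, 27, -4, 0, -2], [0, 39, -8, 0, -3], [0, 51, -14, 0, -4], [0, 63, -20, 0, -5]]
57 27 [[0, 11, -8, 0, -1], [0, 21, -17, 0, -2], [0, 30, -27, 0, -3], [0, 38, -38, 0, -4], [0, 44, -49, 0, -5]]
27 -3 [[0, 6, -13, 0, -1], [0, 10, -25, 0, -2], [0, 13, -38, 0, -3], [0, 14, -52, 0, -4], [0, 14, -65, 0, -5]]
-3 -33 [[0, -1, -13, 0, -1], [0, -4, -26, 0, -2], [0, -8, -39, 0, -3], [0, -14, -51, 0, -4], [0, -20, -63, 0, -5]]
-33 -63 [[0, -8, -11, 0, -1], [0, -17, -20, 0, -2], [0, -27, -29, 0, -3], [0, -38, -37, 0, -4], [0, -50, -44, 0, -5]]
```

>>> servo_tool(deltas=[[[0, 0, 0, -25, 0], [0, 0, 0, -50, 0], [0, 0, 0, -80, 0], [0, 0, 0, -80, 0]]])

```text
time: 3.25
tool_pos: [0.5418, 0.1873, 0.0798]
tool_rot: [-0.002, -0.233, 0.973, 0.0]
contact_force: [-0.0, -0.2, 0.7]
gripper_width: -0.004
```

>>> servo_tool(deltas=[[[0, 11, 8, 0, -1], [0, 24, 12, 0, -2], [0, 37, 15, 0, -3], [0, 50, 16, 0, -4], [0, 63, 16, 0, -5]]])

```text
time: 3.88
tool_pos: [0.6084, 0.2041, 0.0846]
tool_rot: [0.002, 0.029, 1.0, 0.0]
contact_force: [-0.2, -0.3, 0.3]
gripper_width: -0.005
```

```bash
python3 - <<'E'
from h import *
s=state(); print(s['tool_pos'],s['contact_force'])
for n in("scene",):
    f=grab_frame(n); crop(f,240,150,200,200,3,f"pics/{n}2.png")
E
```

```text
[0.60840895 0.20414514 0.08455847] [-0.20618961 -0.32829977  0.2633148 ]
```

View pics/scene2.png

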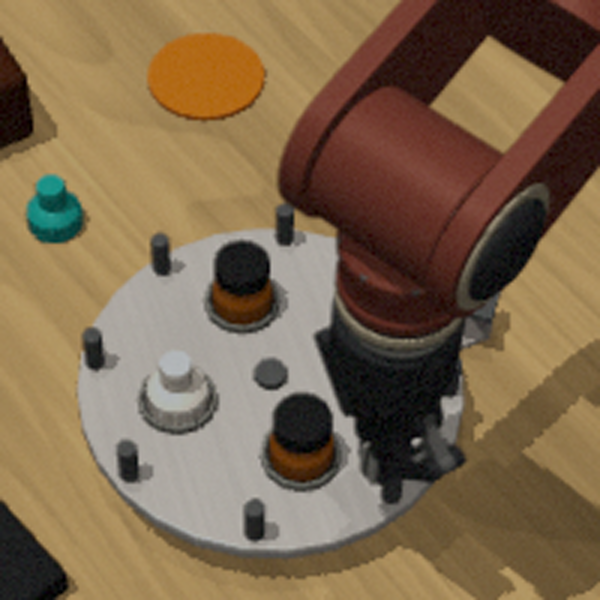

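The finger is behind the peg at crop pixel (393,490) and the carousel has begun to turn. The jar at (300,445) is clear of the gripper. I'll go on along the arc.

>>> servo_tool(deltas=[[[0, 14, -1, 0, -1], [0, 27, -4, 0, -2], [0, 39, -8, 0, -3], [0, 51, -14, 0, -4], [0, 63, -20, 0, -5]]])

```text
time: 4.55
tool_pos: [0.6708, 0.1838, 0.0841]
tool_rot: [0.001, 0.286, 0.958, 0.001]
contact_force: [-1.1, 0.3, -0.6]
gripper_width: -0.001
```

```bash
python3 - <<'E'
from h import *
s=state(); print(s['tool_pos'],s['contact_force'])
for n in("scene",):
    f=grab_frame(n); crop(f,240,150,200,200,3,f"pics/{n}3.png")
E
```

```text
[0.67077251 0.18379152 0.08405207] [-1.11815388  0.25625252 -0.61499344]
```

View pics/scene3.png

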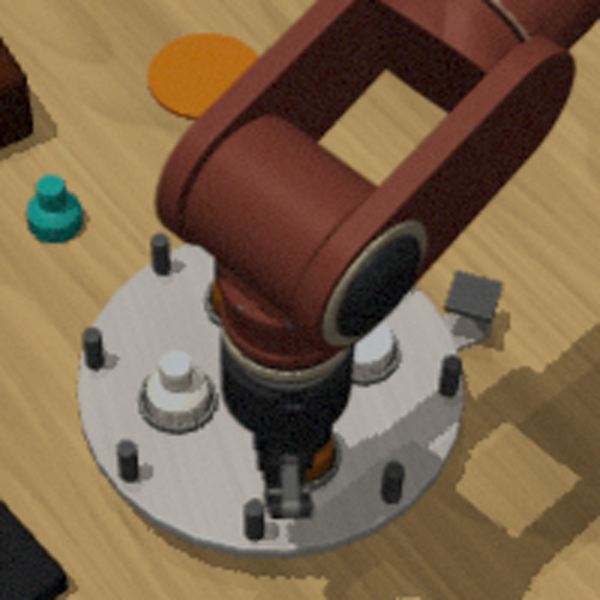

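The carousel has not turned: the sport cap is still at (177,395) and the pegs are unchanged. The finger has passed the peg at (393,485), so I need to check where the tip really is.

```bash
python3 - <<'E'
from h import *
P=lambda l:np.array(l)/3+[240,150]
c=np.array([.6006,.0762])
for q,z in (((254,505),.08),((393,468),.08),((450,360),.08),((160,240),.08),((93,333),.08),((128,448),.08),((290,512),.063),((290,512),.09)):
    p=px2w("scene",P([q]),z)[0]; d=p[:2]-c; print(q,p.round(4),np.hypot(*d).round(4),np.degrees(np.arctan2(d[1],d[0])).round(1))
f=grab_frame("scene"); crop(f,290,260,80,80,8,"pics/s4.png")
f=grab_frame("wrist"); cv2.imwrite("pics/w4.png",f[:,:,::-1])
E
```

```text
(254, 505) [0.6822 0.1721 0.08  ] 0.1259 49.6
(393, 468) [0.5925 0.2028 0.08  ] 0.1269 93.7
(450, 360) [0.5071 0.1591 0.08  ] 0.125 138.4
(160, 240) [ 0.6095 -0.0443  0.08  ] 0.1208 -85.8
(93, 333) [ 0.6933 -0.0029  0.08  ] 0.1219 -40.5
(128, 448) [0.7246 0.0891 0.08  ] 0.1247 5.9
(290, 512) [0.6605 0.1823 0.063 ] 0.1218 60.5
(290, 512) [0.67  0.194 0.09 ] 0.1368 59.5
```

View pics/s4.png

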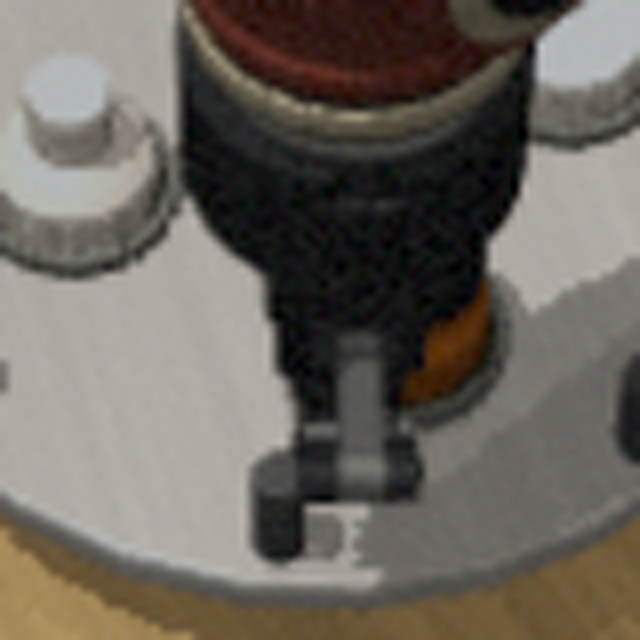

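View pics/w4.png

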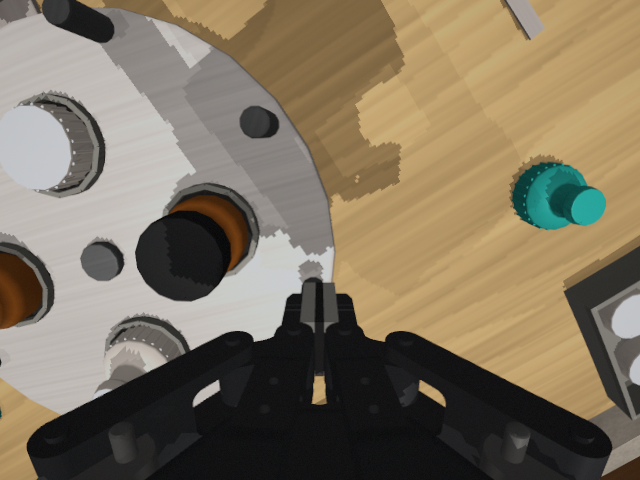

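```bash
python3 - <<'E'
from h import *
s=state(); t=s['tool_pos']; print(t)
def proj(n,X):
    c=calibration(n);T=np.linalg.inv(c["world_from_camera"]); X=np.atleast_2d(X)
    p=X@T[:3,:3].T+T[:3,3]; q=p[:,:2]/p[:,2:]; q=q*(1+c["k1"]*(q**2).sum(1,keepdims=True)); return q*c["intrinsics"][0,0]+c["intrinsics"][:2,2]
u=np.array([np.cos(np.radians(57)),np.sin(np.radians(57)),0]); v=np.array([-u[1],u[0],0])
for z in(.063,.07,.08,.09,.1):
    for o in (0,.0145):
        X=np.array([t[0],t[1],z])+o*u
        print(z,o,((proj("scene",[X-.011*v,X,X+.011*v])-[290,260])*8).round().tolist(), proj("wrist",[X]).round())
E
```

```text
[0.67050843 0.18369866 0.0836221 ]
0.063 0 [[299.0, 513.0], [344.0, 511.0], [389.0, 509.0]] [[320. 278.]]
0.063 0.0145 [[302.0, 566.0], [348.0, 564.0], [393.0, 562.0]] [[347. 278.]]
0.07 0 [[299.0, 498.0], [344.0, 497.0], [390.0, 495.0]] [[320. 283.]]
0.07 0.0145 [[302.0, 552.0], [348.0, 550.0], [394.0, 548.0]] [[348. 283.]]
0.08 0 [[299.0, 478.0], [345.0, 476.0], [391.0, 474.0]] [[320. 291.]]
0.08 0.0145 [[303.0, 532.0], [349.0, 530.0], [395.0, 528.0]] [[350. 291.]]
0.09 0 [[300.0, 457.0], [346.0, 455.0], [392.0, 453.0]] [[320. 301.]]
0.09 0.0145 [[303.0, 511.0], [350.0, 509.0], [396.0, 507.0]] [[352. 301.]]
0.1 0 [[300.0, 436.0], [346.0, 434.0], [393.0, 432.0]] [[320. 311.]]
0.1 0.0145 [[303.0, 490.0], [350.0, 488.0], [397.0, 486.0]] [[354. 311.]]
```

The finger went over the first peg without pushing it, so the tips sit higher than the 19 mm figure led me to assume. I'll back off to midway between the 94° and 50° pegs, then lower in small steps and check.

>>> servo_tool(deltas=[[[0, -15, 8, 0, 1.25], [0, -30, 14, 0, 2.5], [0, -30, 14, -6, 2.5], [0, -30, 14, -12, 2.5], [0, -30, 14, -12, 2.5]]])

```text
time: 5.32
tool_pos: [0.6393, 0.1974, 0.0689]
tool_rot: [-0.001, 0.157, 0.988, -0.0]
contact_force: [0.1, -0.1, -0.1]
gripper_width: -0.003
```

```bash
python3 - <<'E'
from h import *
s=state(); print(s['tool_pos'],s['contact_force'],s['gripper_width'])
f=grab_frame("scene"); crop(f,290,260,80,80,8,"pics/s5.png")
f=grab_frame("wrist"); crop(f,220,200,200,150,4,"pics/w5.png")
E
```

```text
[0.63933649 0.19741718 0.0689261 ] [ 0.10274644 -0.13853928 -0.10752319] -0.0032090897753475835
```

View pics/s5.png

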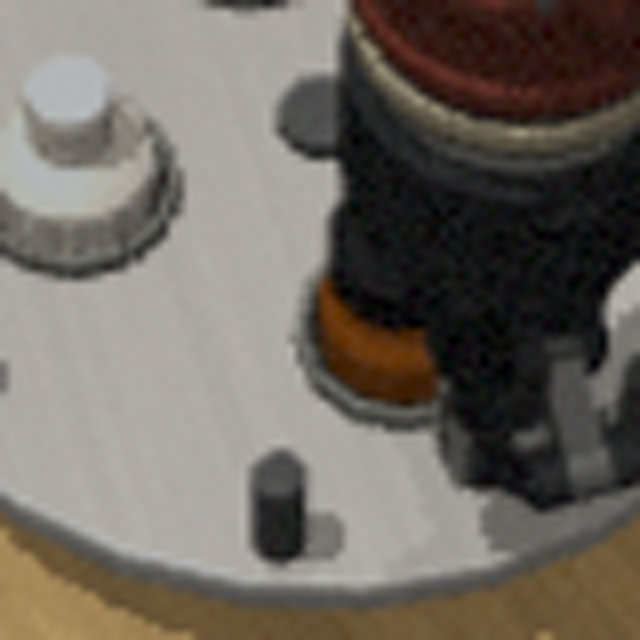

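View pics/w5.png

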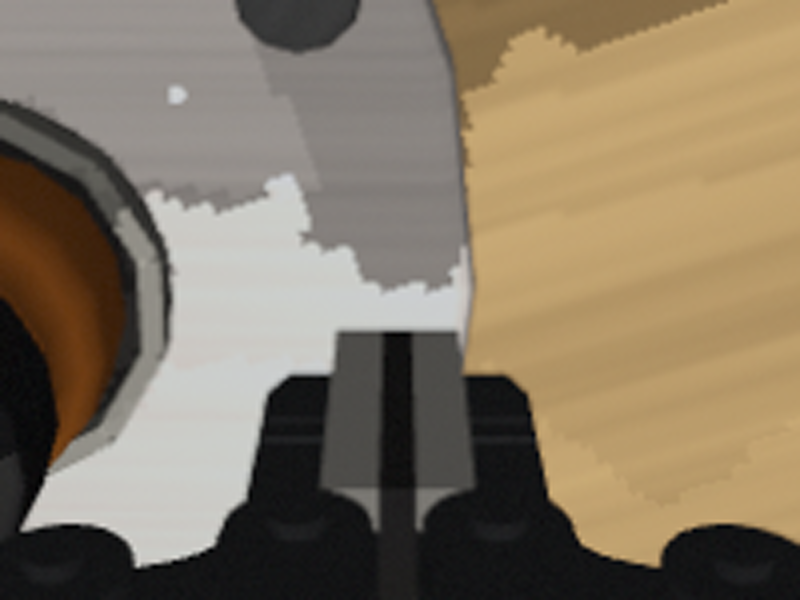

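```bash
python3 - <<'E'
from h import *
from scipy.spatial.transform import Rotation as Ro
s=state(); t=s['tool_pos']; w,x,y,z=s['tool_rot']; R=Ro.from_quat([x,y,z,w]).as_matrix(); print(R.round(2))
def proj(n,X):
    c=calibration(n);T=np.linalg.inv(c["world_from_camera"]); X=np.atleast_2d(X)
    p=X@T[:3,:3].T+T[:3,3]; q=p[:,:2]/p[:,2:]; q=q*(1+c["k1"]*(q**2).sum(1,keepdims=True)); return q*c["intrinsics"][0,0]+c["intrinsics"][:2,2]
for sx in(1,-1):
  for o in (-.01,0,.01,.019,.025):
    print(sx,o,proj("wrist",[t+R@[sx*.011,yy,o] for yy in(-.008,0,.008)]).round(1).tolist(),(proj("scene",[t+R@[sx*.011,yy,o] for yy in(-.008,0,.008)])-[290,260]).round(1).tolist())
E
```

```text
[[-0.95  0.31 -0.  ]
 [ 0.31  0.95 -0.  ]
 [ 0.   -0.   -1.  ]]
1 -0.01 [[301.0, 281.9], [319.2, 281.9], [337.4, 281.9]] [[64.1, 51.6], [65.5, 55.0], [66.9, 58.5]]
1 0 [[302.1, 273.3], [319.2, 273.3], [336.3, 273.3]] [[63.9, 54.2], [65.3, 57.6], [66.6, 61.1]]
1 0.01 [[303.0, 265.6], [319.1, 265.6], [335.3, 265.6]] [[63.6, 56.7], [65.0, 60.1], [66.4, 63.6]]
1 0.019 [[303.7, 259.4], [319.1, 259.4], [334.5, 259.4]] [[63.4, 59.0], [64.8, 62.4], [66.2, 65.8]]
1 0.025 [[304.2, 255.5], [319.1, 255.5], [334.0, 255.5]] [[63.3, 60.5], [64.7, 63.9], [66.0, 67.3]]
-1 -0.01 [[301.8, 326.0], [319.2, 326.0], [336.6, 326.0]] [[53.4, 54.6], [54.8, 58.1], [56.1, 61.6]]
-1 0 [[302.7, 315.3], [319.2, 315.3], [335.6, 315.3]] [[53.3, 57.2], [54.6, 60.6], [55.9, 64.1]]
-1 0.01 [[303.5, 305.7], [319.1, 305.7], [334.7, 305.7]] [[53.1, 59.7], [54.4, 63.1], [55.8, 66.6]]
-1 0.019 [[304.2, 297.9], [319.1, 297.9], [334.0, 297.8]] [[53.0, 62.0], [54.3, 65.4], [55.6, 68.8]]
-1 0.025 [[304.6, 293.0], [319.1, 293.0], [333.5, 293.0]] [[52.9, 63.4], [54.2, 66.9], [55.5, 70.3]]
```

```bash
cat >> h.py <<'E'
def proj(n,X):
    c=calibration(n);T=np.linalg.inv(c["world_from_camera"]); X=np.atleast_2d(X)
    p=X@T[:3,:3].T+T[:3,3]; q=p[:,:2]/p[:,2:]; q=q*(1+c["k1"]*(q**2).sum(1,keepdims=True)); return q*c["intrinsics"][0,0]+c["intrinsics"][:2,2]
E
python3 - <<'E'
from h import *
s=state(); print(s['tool_pos'])
a=np.radians(94.26)
for z in(.08,.044): print(proj("wrist",[.6006+.125*np.cos(a),.0762+.125*np.sin(a),z]))
print(calibration("wrist"))
f=grab_frame("wrist"); cv2.imwrite("pics/w6.png",f[:,:,::-1])
E
```

```text
[0.63984247 0.19750997 0.06967259]
[[290.21664737 200.76007719]]
[[295.73675459 187.94544684]]
{'intrinsics': array([[349.80804296,   0.        , 318.88665475],
       [  0.        , 349.80804296, 237.17766653],
       [  0.        ,   0.        ,   1.        ]]), 'k1': -0.06733268762153874, 'world_from_camera': array([[ 3.10616114e-01,  9.12043239e-01,  2.67758772e-01,
         5.70234854e-01],
       [ 9.50535034e-01, -2.98298979e-01, -8.66075502e-02,
         2.19973458e-01],
       [ 8.82337790e-04,  2.81415795e-01, -9.59585521e-01,
         2.21621312e-01],
       [ 0.00000000e+00,  0.00000000e+00,  0.00000000e+00,
         1.00000000e+00]])}
```

View pics/w6.png

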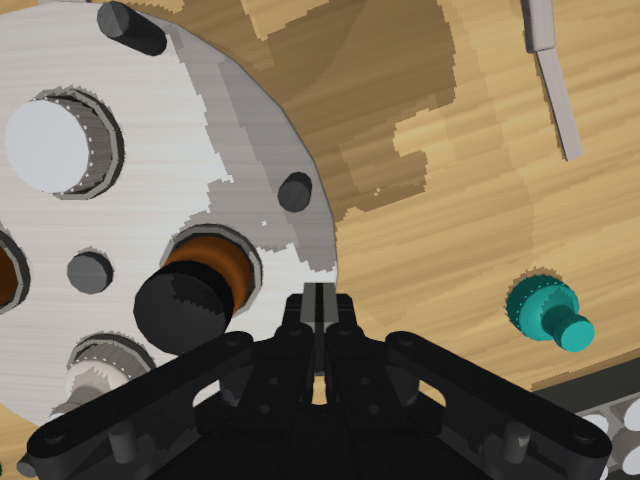

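Peg projections agree with the wrist view to a few mm, so the calibration is good. The tips are about level with the TCP, not 19 mm ahead. I'll lower another 12 mm while watching the force.

>>> servo_tool(deltas=[[[0, 0, 0, -4, 0], [0, 0, 0, -8, 0], [0, 0, 0, -12, 0], [0, 0, 0, -12, 0]]])

```text
time: 5.98
tool_pos: [0.6391, 0.1977, 0.0572]
tool_rot: [-0.001, 0.157, 0.988, -0.0]
contact_force: [-0.1, 0.5, -0.6]
gripper_width: 0.001
```

>>> servo_tool(deltas=[[[0, 12, -4, 0, -1], [0, 24, -10, 0, -2], [0, 35, -17, 0, -3], [0, 45, -24, 0, -4]]])

```text
time: 6.48
tool_pos: [0.6845, 0.1738, 0.0579]
tool_rot: [-0.001, 0.36, 0.933, -0.0]
contact_force: [-1.2, -0.1, 0.7]
gripper_width: 0.002
```

```bash
python3 - <<'E'
from h import *
s=state(); print(s['tool_pos'],s['contact_force'],s['gripper_width'])
f=grab_frame("scene"); crop(f,240,180,160,160,4,"pics/s7.png")
E
```

```text
[0.684477   0.17377542 0.05792641] [-1.23857642 -0.1136004   0.71919845] 0.0021378652720567114
```

View pics/s7.png

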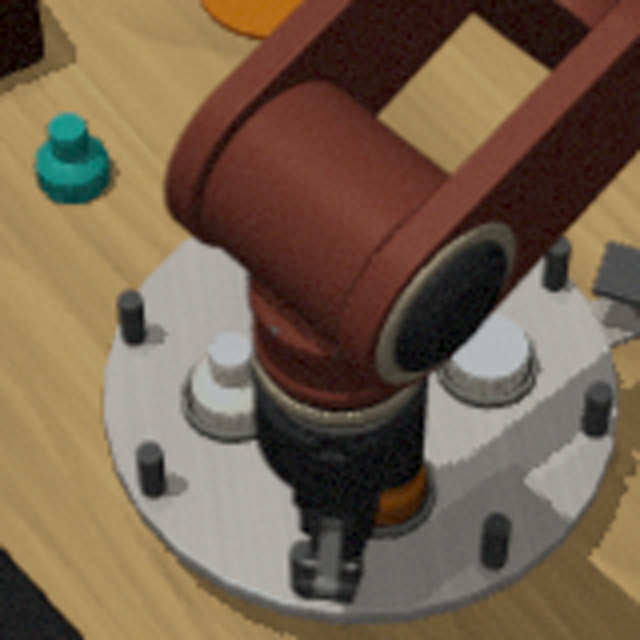

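It is turning now: the peg originally at (524,512) in this crop is at (495,525), and the force is about 1 N. I'll continue along the arc.

```bash
python3 - <<'E'
import numpy as np
c=np.array([600.5,76.5]); R=127.5
pos=np.array([684.8,173.8])
phi=48
while phi>-102:
    rows=[]
    for k in range(1,6):
        a=np.radians(phi-6*k); d=np.round(c+R*np.array([np.cos(a),np.sin(a)])-pos).astype(int); rows.append([0,int(d[0]),int(d[1]),0,-k])
    print(phi,phi-30,rows); pos=pos+rows[-1][1:3]; phi-=30
E
```

```text
48 18 [[0, 10, -12, 0, -1], [0, 19, -22, 0, -2], [0, 26, -34, 0, -3], [0, 32, -45, 0, -4], [0, 37, -58, 0, -5]]
18 -12 [[0, 3, -13, 0, -1], [0, 6, -26, 0, -2], [0, 6, -39, 0, -3], [0, 6, -53, 0, -4], [0, 3, -66, 0, -5]]
-12 -42 [[0, -3, -13, 0, -1], [0, -8, -25, 0, -2], [0, -14, -37, 0, -3], [0, -21, -48, 0, -4], [0, -30, -59, 0, -5]]
-42 -72 [[0, -9, -9, 0, -1], [0, -19, -17, 0, -2], [0, -31, -25, 0, -3], [0, -42, -31, 0, -4], [0, -55, -36, 0, -5]]
-72 -102 [[0, -13, -3, 0, -1], [0, -26, -5, 0, -2], [0, -39, -6, 0, -3], [0, -53, -5, 0, -4], [0, -66, -3, 0, -5]]
```

>>> servo_tool(deltas=[[[0, 10, -12, 0, -1], [0, 19, -22, 0, -2], [0, 26, -34, 0, -3], [0, 32, -45, 0, -4], [0, 37, -58, 0, -5]]])

```text
time: 7.15
tool_pos: [0.7213, 0.1163, 0.0578]
tool_rot: [-0.001, 0.589, 0.808, 0.0]
contact_force: [-2.3, 1.6, 0.4]
gripper_width: 0.002
```

```bash
python3 - <<'E'
from h import *
s=state(); print(s['tool_pos'],s['contact_force'],s['gripper_width'])
f=grab_frame("scene"); crop(f,240,180,160,160,4,"pics/s8.png")
E
```

```text
[0.7212975  0.11626485 0.05778084] [-2.30740027  1.63444764  0.40811212] 0.0018008655819601077
```

View pics/s8.png

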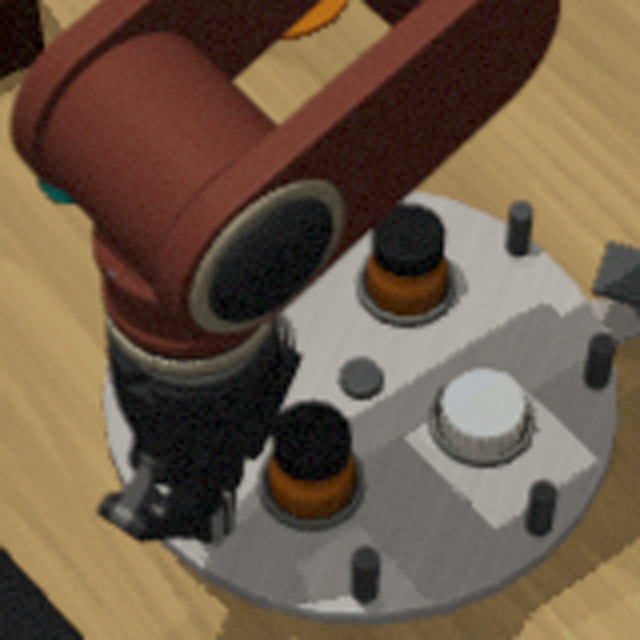

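It is turning well: the plain cap is now at (483,415), and the jar at (312,460) is clear of the knuckles. I'll continue.

>>> servo_tool(deltas=[[[0, 3, -13, 0, -1], [0, 6, -26, 0, -2], [0, 6, -39, 0, -3], [0, 6, -53, 0, -4], [0, 3, -66, 0, -5]]])

```text
time: 7.82
tool_pos: [0.7248, 0.0502, 0.0579]
tool_rot: [0.0, 0.778, 0.629, 0.001]
contact_force: [0.7, 1.1, -0.3]
gripper_width: -0.001
```

>>> servo_tool(deltas=[[[0, -3, -13, 0, -1], [0, -8, -25, 0, -2], [0, -14, -37, 0, -3], [0, -21, -48, 0, -4], [0, -30, -59, 0, -5]]])

```text
time: 8.45
tool_pos: [0.6944, -0.0086, 0.0579]
tool_rot: [-0.0, 0.914, 0.406, 0.001]
contact_force: [0.2, 1.7, -0.5]
gripper_width: -0.002
```

```bash
python3 - <<'E'
from h import *
s=state(); print(s['tool_pos'],s['contact_force'],s['gripper_width'])
f=grab_frame("scene"); crop(f,240,180,160,160,4,"pics/s9.png")
f=grab_frame("top"); crop(f,205,145,150,170,3.5,"pics/t9.png")
E
```

```text
[ 0.69444386 -0.00862498  0.05791968] [ 0.17736225  1.73578214 -0.49706361] -0.0017985783812271333
```

View pics/s9.png

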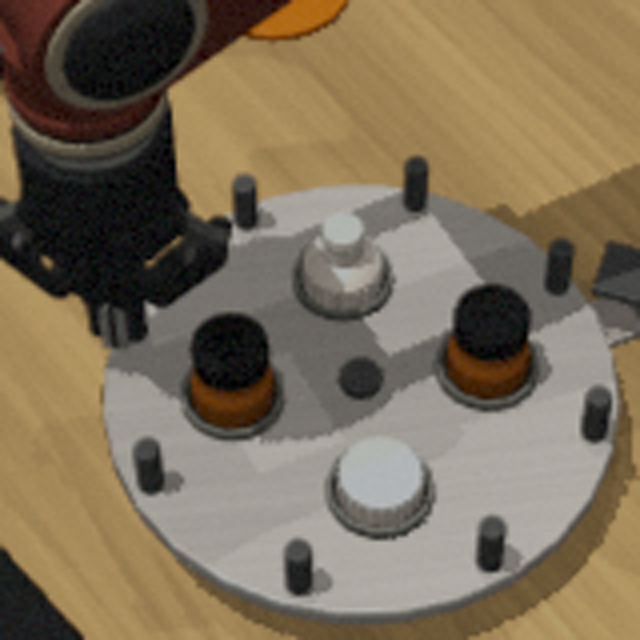

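View pics/t9.png

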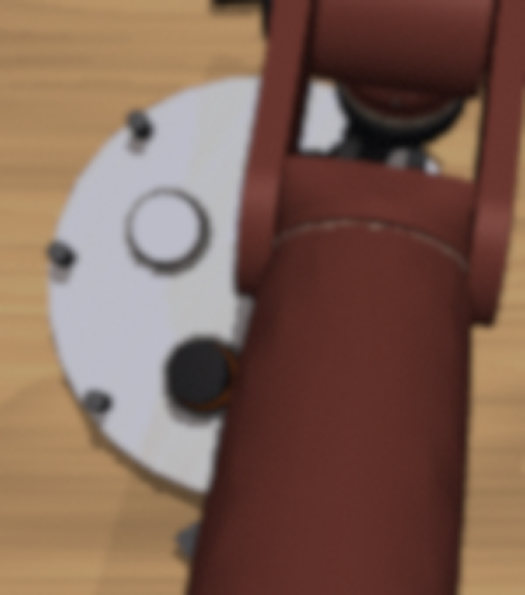

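>>> servo_tool(deltas=[[[0, -9, -9, 0, -1], [0, -19, -17, 0, -2], [0, -31, -25, 0, -3], [0, -42, -31, 0, -4], [0, -55, -36, 0, -5]]])

```text
time: 9.18
tool_pos: [0.6401, -0.0445, 0.0583]
tool_rot: [-0.0, 0.988, 0.156, 0.001]
contact_force: [0.9, 1.3, -0.5]
gripper_width: -0.001
```

>>> servo_tool(deltas=[[[0, -13, -3, 0, -1], [0, -26, -5, 0, -2], [0, -39, -6, 0, -3], [0, -39, -6, 0, -3]]])

```text
time: 9.68
tool_pos: [0.6004, -0.0508, 0.058]
tool_rot: [0.0, 1.0, 0.001, 0.0]
contact_force: [-0.6, -0.3, 0.1]
gripper_width: -0.003
```

```bash
python3 - <<'E'
from h import *
s=state(); print(s['tool_pos'],s['contact_force'],s['time'])
f=grab_frame("scene"); crop(f,240,180,160,160,4,"pics/s10.png")
f=grab_frame("top"); crop(f,205,145,150,170,3.5,"pics/t10.png")
E
```

```text
[ 0.60035681 -0.05081693  0.0580155 ] [-0.59811292 -0.28969323  0.08678992] 9.675
```

View pics/s10.png

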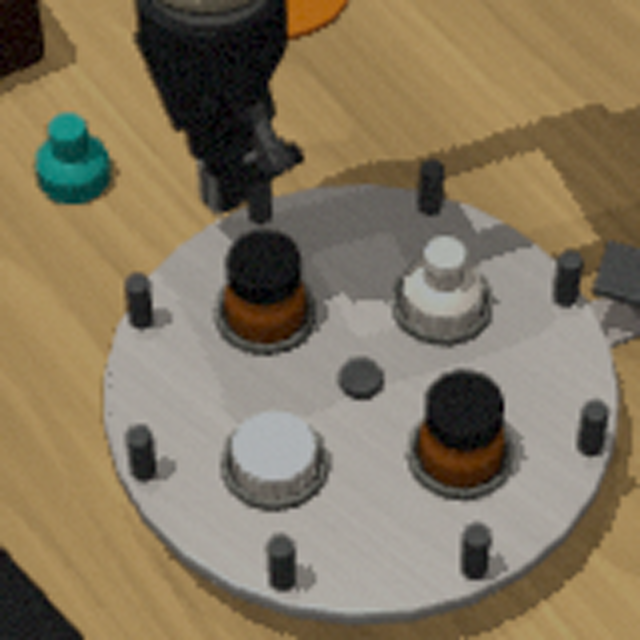

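View pics/t10.png

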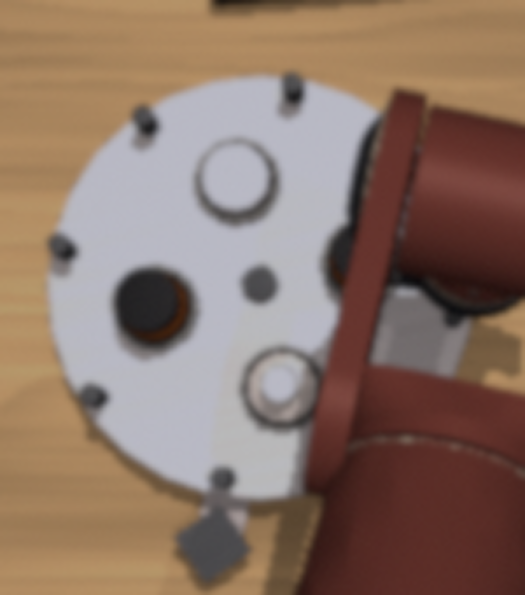

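```bash
cat >> h.py <<'E'
C=np.array([.6006,.0764])
def ang(p): d=p[:2]-C; return np.hypot(*d).round(4),np.degrees(np.arctan2(d[1],d[0])).round(2)
E
python3 - <<'E'
from h import *
P=lambda l:np.array(l)/3.5+[205,145]-.36
pk=[ang(p) for p in px2w("top",P([(293,82),(146,115),(60,243),(93,391),(223,474)]),.08)]
print(pk,[a[1]%45 for a in pk])
print("ptr",ang(px2w("top",P([(213,545)]),.044)[0]),"spout",ang(px2w("top",P([(280,385)]),.091)[0]))
print("finger",ang(state()['tool_pos']))
E
```

```text
[(np.float64(0.1244), np.float64(-9.29)), (np.float64(0.1235), np.float64(35.06)), (np.float64(0.124), np.float64(80.51)), (np.float64(0.1224), np.float64(125.3)), (np.float64(0.1224), np.float64(170.79))] [np.float64(35.71), np.float64(35.06), np.float64(35.510000000000005), np.float64(35.3), np.float64(35.78999999999999)]
ptr (np.float64(0.1678), np.float64(170.17)) spout (np.float64(0.0685), np.float64(-167.21))
finger (np.float64(0.1274), np.float64(-89.77))
```

Pegs read at 35.5° mod 45°, so the sport nest stands at -167.0° and the pointer at 170.1°. That leaves about 22.9° clockwise, and I'll push 21° gently before measuring again.

>>> servo_tool(deltas=[[[0, -13, 0, 0, -1], [0, -26, 3, 0, -2], [0, -37, 5, 0, -2.8], [0, -43, 7, 0, -3.3], [0, -45.5, 8, 0, -3.5]]])

```text
time: 10.4
tool_pos: [0.5558, -0.0432, 0.0584]
tool_rot: [0.0, 0.983, -0.182, 0.001]
contact_force: [1.1, -1.2, -0.3]
gripper_width: -0.003
```

```bash
python3 - <<'E'
from h import *
s=state(); print(s['tool_pos'],s['contact_force'],s['time'],ang(s['tool_pos']))
f=grab_frame("scene"); cv2.imwrite("pics/s11full.png",f[:,:,::-1]); crop(f,240,180,160,160,4,"pics/s11.png")
f=grab_frame("top"); cv2.imwrite("pics/t11full.png",f[:,:,::-1]); crop(f,205,155,150,165,3.6,"pics/t11.png")
E
```

```text
[ 0.55582255 -0.0432418   0.05836187] [ 1.13817596 -1.15195288 -0.25613847] 10.4 (np.float64(0.1277), np.float64(-110.52))
```

View pics/s11.png

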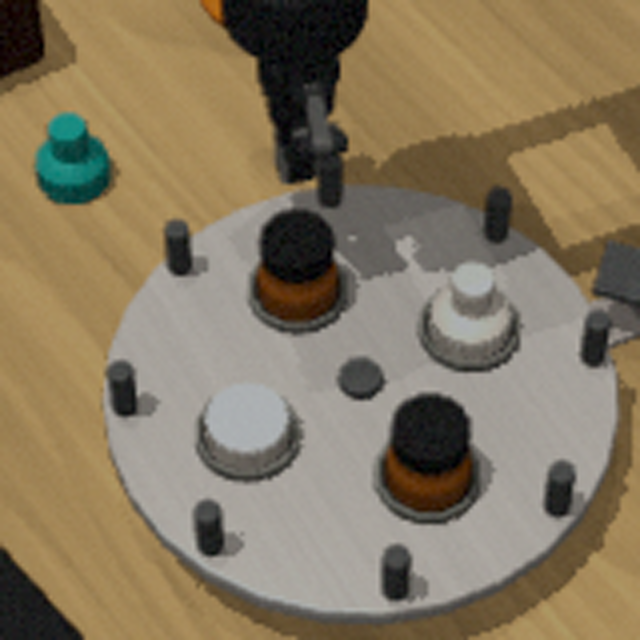

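View pics/t11.png

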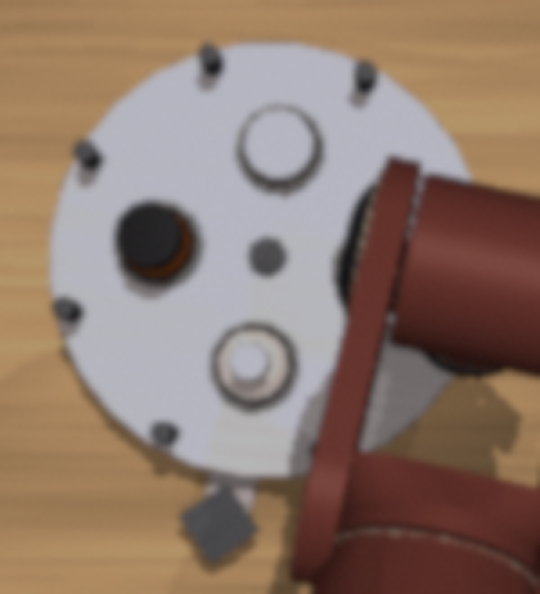

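```bash
python3 - <<'E'
from h import *
P=lambda l:np.array(l)/3.6+[205,155]-.36
pk=[ang(p) for p in px2w("top",P([(211,53),(367,70),(87,150),(68,306),(164,430)]),.08)]
print(pk,[a[1]%45 for a in pk])
print("ptr",ang(px2w("top",P([(219,525)]),.044)[0]),"spout",ang(px2w("top",P([(247,364)]),.091)[0]))
Q=lambda l:np.array(l)/4+[240,180]-.375
l=[(178,226),(121,367),(208,507),(397,552),(561,468),(597,316),(498,192)]
pp=px2w("scene",Q(l),.08)
A=np.c_[2*pp[:,:2],np.ones(len(pp))]; s=np.linalg.lstsq(A,(pp[:,:2]**2).sum(1),rcond=None)[0]; cs=s[:2]; print("scene c",cs,np.sqrt(s[2]+cs@cs))
for p in pp:
    d=p[:2]-cs; print(np.hypot(*d).round(4),(np.degrees(np.arctan2(d[1],d[0]))%45).round(2))
f=cv2.imread("pics/s11full.png")[:,:,::-1]; crop(f,370,225,60,50,10,"pics/sp.png")
f=cv2.imread("pics/t11full.png")[:,:,::-1]; crop(f,245,275,45,45,12,"pics/tp.png")
E
```

```text
[(np.float64(0.1243), np.float64(16.14)), (np.float64(0.125), np.float64(-28.62)), (np.float64(0.1233), np.float64(61.22)), (np.float64(0.1223), np.float64(106.6)), (np.float64(0.1232), np.float64(151.61))] [np.float64(16.14), np.float64(16.38), np.float64(16.22), np.float64(16.599999999999994), np.float64(16.610000000000014)]
ptr (np.float64(0.168), np.float64(170.17)) spout (np.float64(0.0699), np.float64(172.67))
scene c [0.59987126 0.07719692] 0.12441779461159122
0.1242 16.46
0.1245 16.5
0.1245 16.6
0.1246 16.64
0.1243 16.44
0.1241 16.86
0.1248 17.13
```

View pics/sp.png

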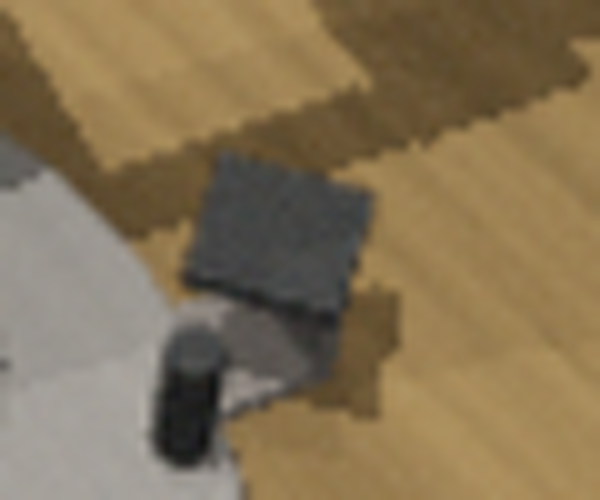

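View pics/tp.png

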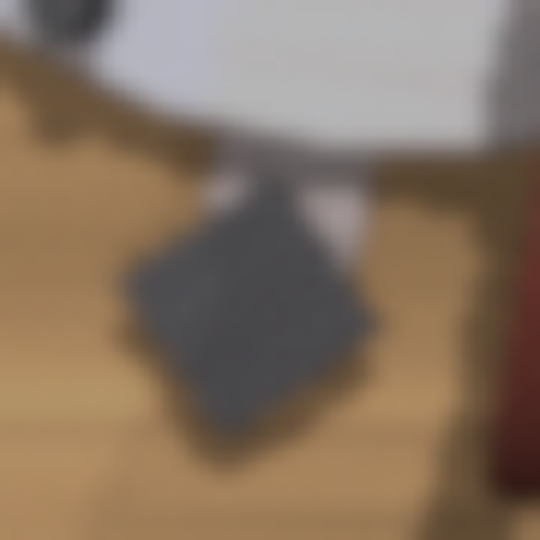

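```bash
python3 - <<'E'
from h import *
q=np.array([(225,150),(372,190),(338,315),(185,278)])/10+[370,225]-.45
p=px2w("scene",q,.044); m=p.mean(0); cs=np.array([.59987,.0772]); d=m[:2]-cs; print(m,np.hypot(*d),np.degrees(np.arctan2(d[1],d[0])),np.hypot(*(p[0]-p[2])[:2]),np.hypot(*(p[1]-p[3])[:2]))
q=np.array([(268,178),(377,322),(228,437),(126,288)])/12+[245,275]-.46
p=px2w("top",q,.044); print(p.round(4)); print(ang(p.mean(0)),[ang((p[i]+p[i+2])/2) for i in(0,1)]); e=p[0]-p[2]; print("diag dir",np.degrees(np.arctan2(-e[1],-e[0])))
E
```

```text
[0.43660855 0.10662491 0.044     ] 0.16589190897535383 169.78316127600573 0.04994488516924185 0.049457379142398596
[[0.4595 0.1023 0.044 ]
 [0.4332 0.082  0.044 ]
 [0.412  0.1091 0.044 ]
 [0.4391 0.1282 0.044 ]]
(np.float64(0.1672), np.float64(170.02)) [(np.float64(0.1675), np.float64(169.92)), (np.float64(0.1669), np.float64(170.11))]
diag dir 171.94521313812234
```

Both cameras agree: pointer at 170.0° and sport nest at about 174.0°. There are roughly 3.8° left.

>>> servo_tool(deltas=[[[0, -3, 1.5, 0, -0.3], [0, -5, 2.3, 0, -0.5], [0, -6.5, 3, 0, -0.6], [0, -6.5, 3, 0, -0.6]]])

```text
time: 11.0
tool_pos: [0.5484, -0.0401, 0.0579]
tool_rot: [-0.0, 0.977, -0.214, -0.0]
contact_force: [1.0, -0.5, 0.1]
gripper_width: -0.001
```

```bash
python3 - <<'E'
from h import *
s=state(); print(s['tool_pos'],s['contact_force'],s['time'],ang(s['tool_pos']))
f=grab_frame("scene"); cv2.imwrite("pics/s12full.png",f[:,:,::-1]); crop(f,240,180,160,160,4,"pics/s12.png")
f=grab_frame("top"); cv2.imwrite("pics/t12full.png",f[:,:,::-1]); crop(f,205,155,150,165,3.6,"pics/t12.png")
E
```

```text
[ 0.54844184 -0.04011081  0.05789112] [ 1.00935941 -0.54860305  0.08420786] 11.0 (np.float64(0.1277), np.float64(-114.12))
```

View pics/s12.png

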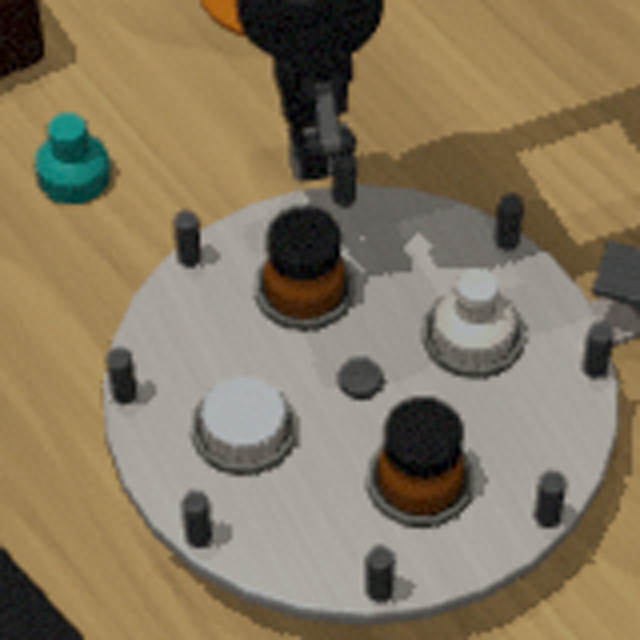

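View pics/t12.png

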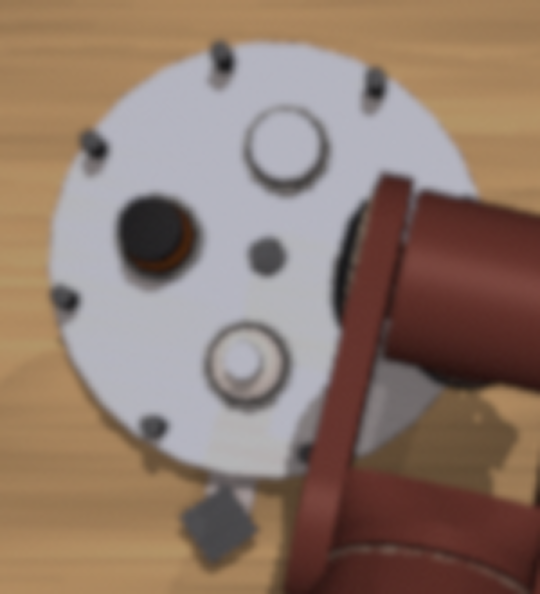

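Now I'll back the finger away from the peg (counterclockwise, then outward), lift, and swing right for a clear view.

>>> servo_tool(deltas=[[[0, 6, -2.5, 0, 0.4], [0, 15, -6, 0, 0.7], [0, 15, -6, 25, 0.7], [0, 15, -6, 70, 0.7], [0, 15, -6, 120, 0.7]]])

```text
time: 11.72
tool_pos: [0.5631, -0.0462, 0.1781]
tool_rot: [-0.0, 0.984, -0.178, -0.001]
contact_force: [1.1, -0.5, 0.1]
gripper_width: 0.002
```

>>> servo_tool(deltas=[[[0, -15, -50, 20, 0], [0, -30, -100, 30, 0], [0, -45, -150, 30, 0], [0, -60, -200, 30, 0], [0, -75, -250, 30, 0]]])

```text
time: 12.35
tool_pos: [0.4881, -0.2979, 0.2079]
tool_rot: [-0.0, 0.984, -0.177, 0.0]
contact_force: [0.5, 0.6, -0.8]
gripper_width: -0.0
```

```bash
python3 - <<'E'
from h import *
s=state(); print(s['tool_pos'],s['contact_force'],s['time'])
f=grab_frame("scene"); cv2.imwrite("pics/s13full.png",f[:,:,::-1]); crop(f,240,180,160,160,4,"pics/s13.png")
f=grab_frame("top"); cv2.imwrite("pics/t13full.png",f[:,:,::-1]); crop(f,205,155,150,165,3.6,"pics/t13.png")
E
```

```text
[ 0.48807887 -0.29791012  0.2079372 ] [ 0.46706337  0.55361675 -0.82199345] 12.35
```

View pics/s13.png

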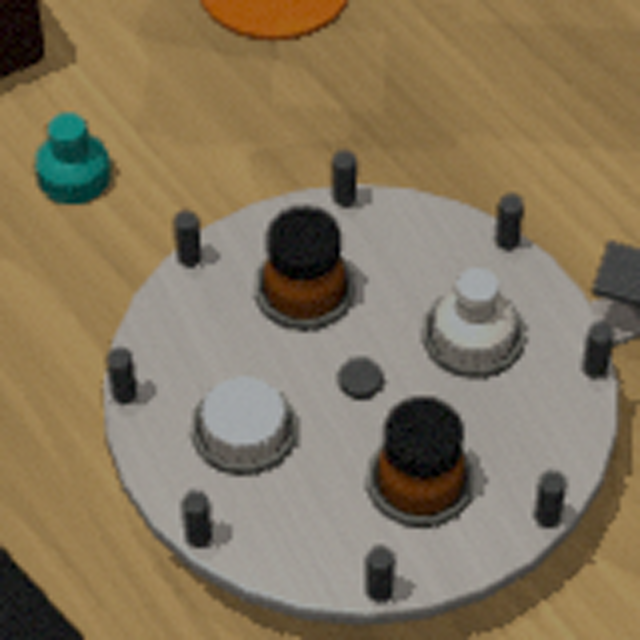

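View pics/t13.png

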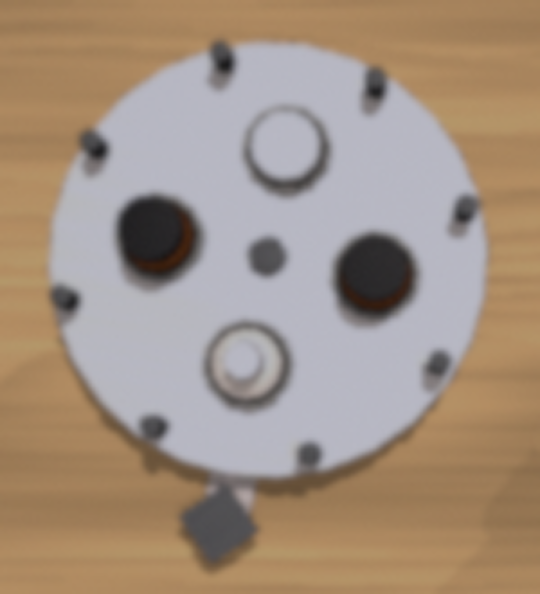

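View pics/t13full.png

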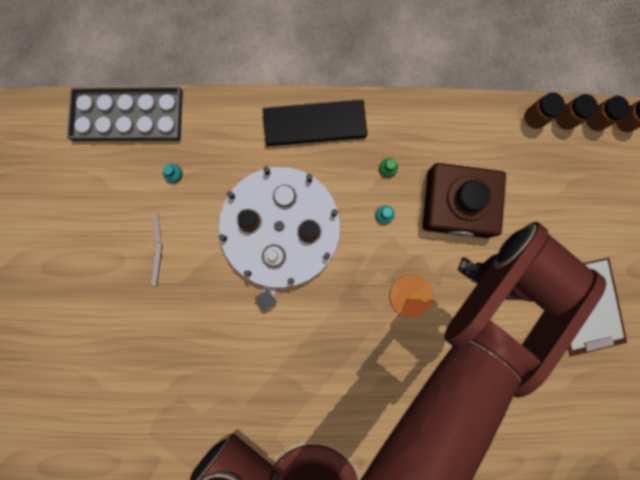

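The view is clear: all eight pegs and all the nests are visible, and the sport cap stands at top px (273,256) between the hub and the pointer (266,300). Next I'll measure the alignment.

```bash
python3 - <<'E'
from h import *
P=lambda l:np.array(l)/3.6+[205,155]-.36
def fit(pp):
    A=np.c_[2*pp[:,:2],np.ones(len(pp))]; s=np.linalg.lstsq(A,(pp[:,:2]**2).sum(1),rcond=None)[0]; return s[:2],np.sqrt(s[2]+s[:2]@s[:2])
def rep(pp,ptr,nm):
    c,r=fit(pp); a=[np.degrees(np.arctan2(*(p[:2]-c)[::-1]))%45 for p in pp]
    d=ptr[:2]-c; pa=np.degrees(np.arctan2(d[1],d[0]))
    print(nm,c,r,np.round(a,2),"nest",np.mean(a)+157.5-0,"ptr",pa); return c
t=px2w("top",P([(222,54),(376,76),(467,204),(439,359),(309,453),(153,425),(64,296),(92,140)]),.08)
c=rep(t,px2w("top",P([(219,525)]),.044)[0],"top")
for n,q,z in(("spout",(242,360),.091),("skirt",(246,364),.062),("plain",(287,146),.064),("jarL",(150,227),.094),("jarR",(375,268),.094)):
    d=px2w("top",P([q]),z)[0][:2]-c; print(n,np.hypot(*d),np.degrees(np.arctan2(d[1],d[0])))
Q=lambda l:np.array(l)/4+[240,180]-.375
s=px2w("scene",Q([(344,157),(510,201),(600,329),(552,478),(381,553),(196,497),(121,355),(187,217)]),.08)
c=rep(s,np.array([.4366,.1066]),"scene")
d=px2w("scene",Q([(479,284)]),.091)[0][:2]-c; print("spout",np.hypot(*d),np.degrees(np.arctan2(d[1],d[0])))
E
```

```text
top [0.60035184 0.07618484] 0.12364785437693829 [13.27 13.51 13.42 13.18 12.75 13.15 13.46 13.06] nest 170.7254661957843 ptr 170.07885261610468
spout 0.06788298559217106 169.72366093616068
skirt 0.0685691408686768 169.7768008940924
plain 0.06689301147606509 -9.48690987418332
jarL 0.06830332235848713 80.51139311892418
jarR 0.06681345611207637 -100.36552258479047
scene [0.59986025 0.07707008] 0.12426629867949998 [13.12 13.02 12.96 12.96 13.1  12.82 13.1  12.93] nest 170.50121471864853 ptr 169.74739890761393
spout 0.06796794088658589 169.47026254582678
```

Nest at 170.6° and cap at 169.6° against the pointer at 169.9°, so the cap is in line to well under 1°. I'll compare a later picture with the first to check for standstill and undisturbed items, then hand in.

>>> servo_tool(deltas=[[[0, 0, 0, 20, 0], [0, 0, 0, 20, 0], [0, 0, 0, 20, 0], [0, 0, 0, 20, 0]]])

```text
time: 12.95
tool_pos: [0.4887, -0.2953, 0.2276]
tool_rot: [-0.0, 0.984, -0.177, -0.0]
contact_force: [0.8, 0.1, -1.0]
gripper_width: -0.003
```

```bash
python3 - <<'E'
from h import *
f=grab_frame("top")[:,:,::-1].astype(int); a=cv2.imread("pics/t13full.png").astype(int); b=cv2.imread("pics/top0.png").astype(int)
print("carousel diff vs t13",np.abs(f-a)[160:320,215:345].mean(), np.abs(f-a)[160:320,215:345].max())
for n,(x0,y0,x1,y1) in dict(gauge=(145,205,170,290),disc=(385,270,410,322),tester=(418,160,440,240),tealR=(372,203,396,226),green=(378,156,400,178),tealL=(160,162,184,185)).items():
    print(n,np.abs(f-b)[y0:y1,x0:x1].mean().round(2))
print(state()['time'],state()['tool_pos'])
job_done()
E
```

```text
carousel diff vs t13 0.46153846153846156 12
gauge 13.45
disc 10.57
tester 7.13
tealR 11.31
green 9.26
tealL 10.39
13.0 [ 0.48864297 -0.29542369  0.22744873]
the job is handed in; nothing more can be done
```

I turned the carousel clockwise by about 171°, pushing one rim peg with the closed fingers. The sport cap now stands in line with the pointer. I then backed off, lifted clear and handed in at about 13 s.

- **Alignment:** the last measurement put the pointer at about 169.9°, the sport cap at about 169.6° and its nest at about 170.6°. The top and scene cameras agree to about 0.3°.
- **Standstill:** the carousel did not change between two pictures about 0.6 s apart, and the arm was touching nothing.
- **Caps and jars:** all four still sit in their nests, and the forces I read while pushing stayed under about 3 N.

**What went wrong or disagreed:**
- **First sweep:** it passed over the pegs without turning anything, because the closed fingertips stood about level with the TCP, not 19 mm ahead of it. I lowered the tool and repeated the push.
- **Check on the other items:** comparing the first and last pictures numerically was inconclusive. Every area I compared differed by about 7 to 13 grey levels, probably a brightness change or the arm's shadow. By eye, the tester, gauge and grip disc are at the same pixels as at the start.

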